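# Torque a gearbox plug with a preset click wrench

## Task

Fit the click wrench's socket down over the square-headed plug on the gear housing, then swing its handle clockwise, pushing on the rubber grip, until the wrench clicks, and stop there without overtightening. Ease off and leave the wrench sitting on the tight plug, without disturbing the other things on the bench.

Things in the scene. Friction and masses are not known exactly. Their poses are not given: they have to be found in the camera images.
- wrench: Loose click torque wrench, 0.6 kg, 253 mm long over all, lying flat, socket mouth down. Origin: centre of the socket mouth, level with the underside; z up, x along the handle towards the grip. In the head's underside is a blind square socket 26.5 mm across flats, 24 mm deep, flats square to x and y. Centre of mass about 20 mm from the origin.
- wrench_head (a point): Centre of the top of the wrench's plain steel head, a block 44 mm (x) by 44 mm (y) by 36 mm tall right above the socket mouth. Axes as the wrench. Good to grip across y (44 mm wide).
- wrench_grip (a point): Middle of the rubber grip, where the hand pushes: 180 mm from the socket axis, 12 mm above the wrench's underside; x along the grip, outwards. The grip is black, 24 mm wide and tall, and reaches from 120 to 240 mm from the socket axis; between it and the head is a steel shank 15 mm wide and tall.
- wrench_handle (a joint): Clockwise bend (rad) of the handle at a knuckle 34 mm from the socket axis: 0 straight, 0.12 at its stop. A spring holds it straight until a clockwise push of about 9 N at wrench_grip; then it gives (the click) and the push falls to about 5 N as it bends. Let go, it springs straight. Against the stop it passes on any load; above 15 N the insert is torn loose.
- plug_top (a point): Centre of the top of the steel plug's square head: 24 mm across flats, 21.5 mm tall above the insert, top edge bevelled 3.5 mm. z up, x and y square to the flats. A seated wrench's underside rests on the insert, 21.5 mm below. Clockwise tightens: it first runs easily (1 to 3 N at wrench_grip) through an angle not known beforehand, 0.25 to 0.65 rad, then is hard on its seat.
- insert_rim (a point): Point on the upper edge of the round steel threaded insert (72 mm across, its top 62 mm above the bench) that the plug screws into, 36 mm from its axis. The insert must not turn in the housing: overtightening tears it loose.
- housing: Aluminium gear housing bolted to the bench: 190 by 160 mm at its foot, flat top 44 mm high. Origin: centre of its underside, below the plug's axis.
- oil_jug: Bystander: grey oil jug, 210 mm tall, 70 by 120 mm. Origin: centre of its underside.
- oil_jug2: Bystander: black oil jug, 210 mm tall, 70 by 120 mm. Origin: centre of its underside.
- spray_can: Bystander: upright spray can, 170 mm tall, 60 mm across. Origin: centre of its underside.
- oil_filter: Bystander: dark oil filter, 85 mm tall, 76 mm across. Origin: centre of its underside.
- screwdriver: Bystander: screwdriver lying on the bench.
- bearing: Bystander: steel bearing ring lying flat, 52 mm across, 14 mm tall. Origin: centre of its underside.
- carton: Bystander: open cardboard carton, 140 by 200 by 90 mm. Origin: centre of its underside.
Mind the look-alikes: they are no part of the job. What is meant by the housing is not yellow, and is the smaller of those in its own colour.

How it is judged:
On the way, in this order (a step that is already met when the one before it is completed fails the run):
1. the wrench's socket is fully down over the plug (horizontal distance between wrench and plug_top below 0.004 m and z of wrench in the frame of plug_top below -0.0175 m and angle between wrench's own z axis and vertical below 0.07 rad), for 0.2 s.
2. with the wrench still seated, its handle has given way at the knuckle (the click, bend over 0.03 rad) (all of step 1 and value of joint wrench_handle above 0.03 rad), for 0.05 s.
At the end, for the whole second after the job is handed in: The wrench sits at rest, fully down on the plug (underside within 4 mm of the insert's top, axes within 4 mm, tilt under 0.07 rad), its handle sprung back straight (bend under 0.015 rad), the plug still tight on its seat (within 0.06 rad) and the insert not turned (rim moved less than 3 mm) (all of step 1 and value of joint wrench_handle below 0.015 rad and angle between the x axis of plug_top and the x axis of insert_rim, either way round below 0.06 rad and distance of insert_rim from where it was at the start of the episode below 0.003 m and linear speed of wrench below 0.02 m/s); the robot touches nothing.
It fails at once if the insert is torn loose by overtightening (its rim moves over 3 mm) (distance of insert_rim from where it was at the start of the episode above 0.003 m).
It fails at once if a bystander moved more than 30 mm (distance of any of oil_jug, oil_jug2, spray_can, oil_filter, screwdriver, bearing, carton from where it was at the start of the episode above 0.03 m).
It also fails if it takes over 67 s, if anything falls off the work surface, if the arm or the gripper's body presses on something with over 40 N, if the wrist force passes 120 N, or if a joint passes its speed limit or range.

## Robot

A 7-joint arm with a two-finger parallel gripper is mounted at the origin on the work surface. World frame = base frame: x ahead of the robot, y to its left, z up, the work surface at z = 0. Lengths are in m, angles in rad, forces in N, time in s.
With the tool pointing down it reaches from about 0.35 to 0.9 m from the base axis. Payload 7.2 kg.
Tool frame: the origin (TCP) lies between the finger pads; the fingertips stand 22 mm ahead of it and the grasp point (between the pads) lies 3 mm ahead of it; z points along the fingers, y is the line along which they close (so a half turn about z gives the same grasp; the last joint's range is limited). The gripper opens to 88 mm and grips with 3 to 60 N. Pads are 20 mm wide; open, the fingers measure 115 mm over their backs; the gripper's body (75 mm by 178 mm) begins 61 mm behind the grasp point.
Start: joints at [1.187, 0.411, -0.013, 1.596, 0.006, 1.134, -0.082], TCP at [0.194, -0.594, 0.245] pointing down, gripper open.
Joint ranges: [-2.95, 2.95], [-0.29, 1.99], [-1.47, 1.44], [0.14, 2.54], [-1.03, 4.17], [0.13, 1.85], [-2.86, 2.86]. Speed limits (rad/s): [2.39, 2.39, 3.01, 3.01, 3.14, 3.14, 3.14].

## Interface

Orientations are given as a unit quaternion [w, x, y, z].
In Python, from rig import ctrl gives the robot as it stands.
- The arm moves only by the tool send_rows, never from a script. Its argument "motion" is a list that holds one entry, the list of rows, each a list of 4 numbers: the shift along the world's x, y, z in m, then the turn about the world's z in degrees. In form: [[[tx, ty, tz, turn], ...]]. A call has exactly 8 rows; each row is the pose to reach, as a shift and turn from the pose commanded when the call began; what a row does not reach only later rows make up. A row lasts 1/10 s, in which the tool goes at most 50 mm and 8.59 degrees, less where a joint would pass 70% of its speed; a pose out of reach is approached as far as the arm can. A call with a gripper value outside its range is refused whole. "grip" is the finger opening in m, from 0 to 0.0878, set as the call begins (left out, the last holds). The fingers move at their own pace and stop on an object; "squeeze" is the grip in N (left out, the last holds). Time passes only in rows, so rows that repeat a pose let the fingers close, or fill a call up. It gives the time, the measured TCP pose, the force, the opening and the grip force at its end, in the units of the state.
- ctrl.observe(): the state, without advancing time (a new reading comes with each control period).
- ctrl.read_camera(name): name is "side" or "top"; returns (picture, depth): 400x640x3 uint8, red, green, blue; 400x640 float32, m along the optical axis (not along the pixel's ray), 0 where there is no reading.
- ctrl.camera_model(name): a dict with "vfov" (degrees; the focal length in pixels is half the picture's height over the tangent of half this angle, whatever the lens; pixels are square), "cx", "cy" (the principal point, pixels), "D" ([k1, k2, p1, p2, k3] as OpenCV has them; the pictures are not rectified), "xyz" and "rotation" of the camera in the world. Camera axes: x right, y down, z forward; pixel columns grow to the right and rows downward; lengths in m; the calibration is good to about 2 mm. A picture is of the moment at which its call begins. camera_model takes no time and is no camera call.
- ctrl.sign_off(): hands the job in; it is judged then, once.
The state is a dict: "clock": time; "joints": joint angles; "qd": joint speeds; "tau": joint torques, N m; "eef_pos": TCP position; "orientation": TCP orientation; "force": force on the tool from outside, world axes, zero at the start; "wrist_torque": the same for the moment, N m; "grip_width": finger opening in m; "gripper_force": force on a finger pad.
Only numpy, scipy, OpenCV 4.12 (cv2) and the standard library are available. Lean on these libraries where they do the work, as an engineer would, in place of code of your own. Each camera call takes 0.05 s, during which the arm holds its last target. There are 200 camera calls.

## Working session

There is one attempt and no reset: what is moved stays moved. The work goes in short steps, Python scripts to look and compute and a tool call to move; the robot and the scene stay as the last step left them, time stands still between calls to the robot, and variables do not carry over. Pictures are saved under pics/ and viewed, at most 10 in all, crops included, and the job is handed in when it is done.

Besides the shell and the picture viewer there is one more tool, called after "Emit:" by a JSON object that holds its "op" and its "data", one argument or row to a line. send_rows: Moves the arm, as the interface text tells. Its arguments: {"type":"object","properties":{"motion":{"type":"array","items":{"type":"array","items":{"type":"array","items":{"type":"number"}}}},"grip":{"type":"number"},"squeeze":{"type":"number"}},"required":["motion"]}

```bash
mkdir -p pics; ls; cat > h.py <<'E'
import numpy as np, cv2
from rig import ctrl
def K(n):
    m=ctrl.camera_model(n); f=200/np.tan(np.radians(m["vfov"])/2)
    return m,np.array([[f,0,m["cx"]],[0,f,m["cy"]],[0,0,1.]]),np.array(m["D"],float)
def rot(m):
    R=np.array(m["rotation"],float)
    if R.size==4:
        from scipy.spatial.transform import Rotation as T
        return T.from_quat(R[[1,2,3,0]]).as_matrix()
    return R.reshape(3,3)
def ray(n,px):
    m,k,D=K(n); p=cv2.undistortPoints(np.array(px,float).reshape(-1,1,2),k,D).reshape(-1,2)
    return np.array(m["xyz"]),np.c_[p,np.ones(len(p))]@rot(m).T
def atz(n,px,z):   # pixels -> world on plane z
    o,d=ray(n,px); return o+d*((z-o[2])/d[:,2])[:,None]
def atd(n,px,dep): # with depth image
    o,d=ray(n,px); return o+d*np.array([dep[int(round(v)),int(round(u))] for u,v in px])[:,None]
def proj(n,P):
    m,k,D=K(n); R=rot(m); 
    return cv2.projectPoints(((np.atleast_2d(P)-m["xyz"])@R),np.zeros(3),np.zeros(3),k,D)[0].reshape(-1,2)
def snap(n,tag):
    p,d=ctrl.read_camera(n); np.save(f"pics/{tag}_d.npy",d); cv2.imwrite(f"pics/{tag}_raw.png",p[:,:,::-1]); return p[:,:,::-1].copy(),d
def crop(img,x0,y0,w,h,s,out):
    cv2.imwrite(out,cv2.resize(img[y0:y0+h,x0:x0+w],None,fx=s,fy=s,interpolation=cv2.INTER_CUBIC))
E
python3 - <<'E'
from h import *
for n in("top","side"):
    snap(n,n+"0"); m=ctrl.camera_model(n); print(n,m)
print(ctrl.observe())
E
```

```text
pics
top {'vfov': 44.70244883683666, 'cx': 327.38194060891425, 'cy': 190.89162197264108, 'D': array([-0.11068395,  0.        ,  0.        ,  0.        ,  0.        ]), 'xyz': array([ 0.2146785 , -0.06988224,  1.47031083]), 'rotation': array([ 0.07112688, -0.69672475,  0.71090101, -0.06430662])}
side {'vfov': 51.83307431096274, 'cx': 316.27532780394915, 'cy': 203.33913032469457, 'D': array([0.01686617, 0.        , 0.        , 0.        , 0.        ]), 'xyz': array([0.18439975, 0.65993988, 0.9123115 ]), 'rotation': array([ 0.06219496, -0.17029383,  0.91133901, -0.36958491])}
{'clock': 0.1, 'joints': array([ 1.1867765 ,  0.41185342, -0.01266922,  1.59696441,  0.00559379,
        1.13430612, -0.08219426]), 'qd': array([-2.15879473e-04, -1.54080766e-03,  1.01506119e-03, -1.36484145e-03,
        6.42778007e-04, -4.78279101e-04, -1.59353620e-06]), 'tau': array([ 1.68800190e-03, -5.89100468e+01,  6.43041395e-01, -2.91709918e+01,
       -5.38714800e-02,  1.45498104e-02,  1.16917290e-04]), 'eef_pos': array([ 0.19393107, -0.5936972 ,  0.24387084]), 'orientation': array([-7.27146064e-04,  9.87558774e-01,  1.57248554e-01, -1.75079963e-04]), 'force': array([-0.05015486, -0.84466205, -0.29571162]), 'wrist_torque': array([ 0.00621205, -0.00457643,  0.02350811]), 'gripper_force': 0.0, 'grip_width': 0.08771503566408333}
```

View pics/top0_raw.png

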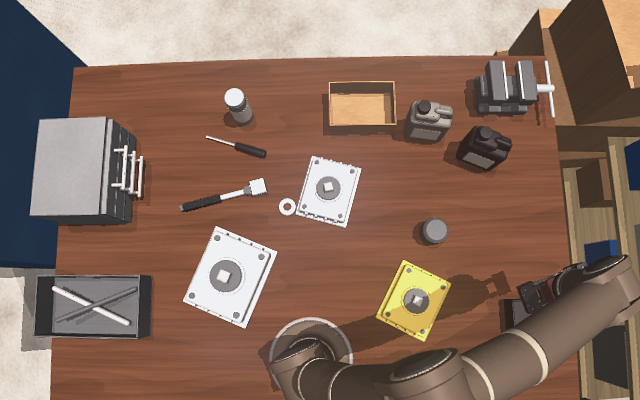

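View pics/side0_raw.png

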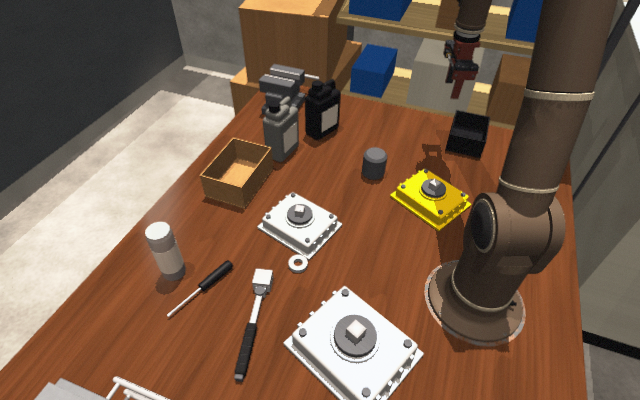

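Top picture, what could be taken for the housing: the small white one (328,187), the large white one (225,276) and the yellow one (417,300). By the description the small white one is meant. The wrench has its head at (258,187) and its grip at about (200,201). The bearing at (287,207) lies close by. I'll check the choice in one close crop.

```bash
python3 - <<'E'
from h import *
t=cv2.imread("pics/top0_raw.png"); crop(t,170,140,200,100,4,"pics/c1.png")
d=np.load("pics/top0_d.npy")
for u,v in [(328,187),(258,187),(200,201),(287,207),(300,170),(225,276),(150,250)]:
    print((u,v),atd("top",[(u,v)],d).round(4))
E
```

```text
(328, 187) [[ 0.4942 -0.0611  0.0905]]
(258, 187) [[0.5078 0.1492 0.0457]]
(200, 201) [[0.473  0.3312 0.0214]]
(287, 207) [[4.527e-01 6.630e-02 3.000e-04]]
(300, 170) [[0.5674 0.0252 0.0038]]
(225, 276) [[0.2438 0.2314 0.1056]]
(150, 250) [[0.3266 0.4879 0.0055]]
```

View pics/c1.png

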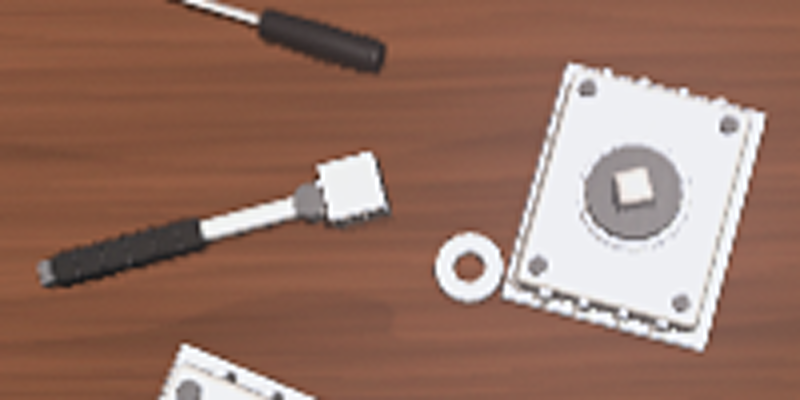

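The crop shows the small white housing with a square plug (crop ~(632,187)), turned differently from the housing. The wrench head is at crop (352,188) and its handle runs left and slightly down. The choice is the small white housing. Next I fit plug and wrench head poses with a small render fit in both cameras.

```bash
cat > fit.py <<'E'
from h import *
from scipy.optimize import minimize
S=8
def prism(levels):  # [(half, z)...] -> faces, lower first
    c=np.array([[1,1],[-1,1],[-1,-1],[1,-1]]); F=[]
    L=[np.c_[c*h,np.full(4,z)] for h,z in levels]
    for a,b in zip(L,L[1:]):
        for i in range(4): j=(i+1)%4; F.append(np.array([a[i],a[j],b[j],b[i]]))
    return F+[L[-1]]
th=np.linspace(0,2*np.pi,48,endpoint=False)
PLUG=[np.c_[36*np.cos(th),36*np.sin(th),0*th+62]/1000]+[f/1000 for f in prism([(12,62),(12,80),(8.5,83.5)])]
def wr(z0):
    F=[f/1000 for f in prism([(22,0),(22,36)])]
    return [f+[0,0,z0] for f in F]
def resid(n,img,F,p,box):
    x0,y0,w,h=box; c,s=np.cos(p[2]),np.sin(p[2]); R=np.array([[c,-s,0],[s,c,0],[0,0,1]])
    cam=np.array(ctrl.camera_model(n)["xyz"]); lab=np.zeros((h*S,w*S),np.uint8)
    for k,f in enumerate(F):
        g=f@R.T+[p[0],p[1],0]; nrm=np.cross(g[1]-g[0],g[2]-g[1])
        if nrm@(cam-g[0])<=0: continue
        q=(proj(n,g)-[x0,y0]+.5)*S-.5
        cv2.fillPoly(lab,[np.round(q*16).astype(np.int32)],k+1,shift=4)
    ks=np.unique(lab); A=np.stack([cv2.resize((lab==k).astype(np.float32),(w,h),interpolation=cv2.INTER_AREA).ravel() for k in ks],1)
    I=img[y0:y0+h,x0:x0+w].reshape(-1,3).astype(float)
    C=np.linalg.lstsq(A,I,rcond=None)[0]
    return np.minimum(np.abs(A@C-I),60).mean()
def fit(ims,F,p0,r,yaws):
    best=[]
    z=np.mean([f[:,2].mean() for f in F])
    for n,im in ims:
        u=proj(n,[p0[0],p0[1],z])[0]; box=(int(u[0]-r),int(u[1]-r),2*r,2*r)
        out=[]
        for y in yaws:
            f=lambda p:resid(n,im,F,(p[0]/1e3+p0[0],p[1]/1e3+p0[1],np.radians(p[2]*2)),box)
            o=minimize(f,[0,0,y/2],method="Nelder-Mead",options=dict(initial_simplex=[[0,0,y/2],[4,0,y/2],[0,4,y/2],[0,0,y/2+4]],xatol=.02,fatol=1e-3))
            out.append((round(o.fun,2),(p0[0]+o.x[0]/1e3).round(4),(p0[1]+o.x[1]/1e3).round(4),round(o.x[2]*2,1)))
        out.sort(); print(n,out[:3]); best.append(out[0])
    return best
E
python3 - <<'E'
from fit import *
ims=[(n,cv2.imread(f"pics/{n}0_raw.png")) for n in("top","side")]
print("plug");fit(ims,PLUG,(.494,-.062),16,range(-40,50,20))
print("head");fit(ims,wr(0),(.507,.149),14,range(-10,31,10))
t,s=atz("top",[(170+47/4,140+272/4),(170+352/4,140+188/4)],.012),0; print(t)
for n,px in (("top",[(170+47/4,140+272/4),(170+215/4,140+229/4)]),):
    a=atz(n,px,.012); print(a,np.degrees(np.arctan2(*(a[0]-a[1])[[1,0]])))
E
```

```text
plugTraceback (most recent call last):
  File "<stdin>", line 3, in <module>
  File "fit.py", line 35, in fit
    o=minimize(f,[0,0,y/2],method="Nelder-Mead",options=dict(initial_simplex=[[0,0,y/2],[4,0,y/2],[0,4,y/2],[0,0,y/2+4]],xatol=.02,fatol=1e-3))
    res = _minimize_neldermead(fun, x0, args, callback, bounds=bounds,
                               **options)
    fsim[k] = func(sim[k])
              ~~~~^^^^^^^^
    fx = function(np.copy(x), *(wrapper_args + args))
  File "fit.py", line 34, in <lambda>
    f=lambda p:resid(n,im,F,(p[0]/1e3+p0[0],p[1]/1e3+p0[1],np.radians(p[2]*2)),box)
               ~~~~~^^^^^^^^^^^^^^^^^^^^^^^^^^^^^^^^^^^^^^^^^^^^^^^^^^^^^^^^^^^^^^^
  File "fit.py", line 21, in resid
    q=(proj(n,g)-[x0,y0]+.5)*S-.5
       ~~~~^^^^^
  File "h.py", line 20, in proj
    m,k,D=K(n); R=rot(m);
          ~^^^
  File "h.py", line 4, in K
    m=ctrl.camera_model(n); f=200/np.tan(np.radians(m["vfov"])/2)
ValueError: time passes only in moves, steps and waits
```

```bash
sed -i 's/^def K(n):/import functools\n@functools.cache\ndef cm(n): return ctrl.camera_model(n)\n@functools.cache\ndef K(n):/; s/m=ctrl.camera_model(n);/m=cm(n);/' h.py; sed -i 's/ctrl.camera_model(n)/cm(n)/' fit.py
python3 - <<'E'
from fit import *
ims=[(n,cv2.imread(f"pics/{n}0_raw.png")) for n in("top","side")]
print("plug");fit(ims,PLUG,(.494,-.062),16,range(-40,50,20))
print("head");fit(ims,wr(0),(.507,.149),14,range(-10,31,10))
a=atz("top",[(170+47/4,140+272/4),(170+215/4,140+229/4)],.012); print(a,np.degrees(np.arctan2(*(a[0]-a[1])[[1,0]])))
E
```

```text
plug
top [(np.float64(6.22), np.float64(0.4977), np.float64(-0.0604), np.float64(9.6)), (np.float64(6.29), np.float64(0.4978), np.float64(-0.0601), np.float64(11.6)), (np.float64(6.33), np.float64(0.4976), np.float64(-0.0602), np.float64(7.5))]
side [(np.float64(36.73), np.float64(0.4985), np.float64(-0.0585), np.float64(10.8)), (np.float64(36.74), np.float64(0.4983), np.float64(-0.0578), np.float64(16.8)), (np.float64(36.76), np.float64(0.4985), np.float64(-0.0589), np.float64(9.5))]
head
top [(np.float64(8.19), np.float64(0.5127), np.float64(0.1528), np.float64(14.3)), (np.float64(8.26), np.float64(0.5127), np.float64(0.1527), np.float64(14.4)), (np.float64(8.26), np.float64(0.5127), np.float64(0.1529), np.float64(14.0))]
side [(np.float64(8.5), np.float64(0.5126), np.float64(0.1532), np.float64(14.6)), (np.float64(8.63), np.float64(0.5125), np.float64(0.1528), np.float64(14.0)), (np.float64(8.63), np.float64(0.5126), np.float64(0.1528), np.float64(14.3))]
[[0.45397713 0.3903917  0.012     ]
 [0.48492898 0.25998503 0.012     ]] 103.3520108306565
```

```bash
python3 - <<'E'
from fit import *
rows=[]
for n in("top","side"):
    im=cv2.imread(f"pics/{n}0_raw.png")
    for y in (10,):
        c,s=np.cos(np.radians(y)),np.sin(np.radians(y));R=np.array([[c,-s,0],[s,c,0],[0,0,1]])
        u=proj(n,[.4977,-.060,.072])[0];x0,y0=int(u[0]-18),int(u[1]-18); print(n,u)
        a=cv2.resize(im[y0:y0+36,x0:x0+36],None,fx=11,fy=11,interpolation=cv2.INTER_CUBIC); b=a.copy()
        for i,f in enumerate(PLUG):
            if 1<=i<=4: continue
            q=(proj(n,f@R.T+[.4977,-.060,0])-[x0,y0]+.5)*11
            cv2.polylines(b,[q.astype(np.int32)],True,(0,0,255),1)
        rows.append(np.vstack([a,b])[:, :])
o=np.hstack(rows); cv2.imwrite("pics/ov.png",cv2.resize(o,(600,600)))
E
```

```text
top [327.66933731 187.09737137]
side [299.55938571 210.33010625]
```

View pics/ov.png

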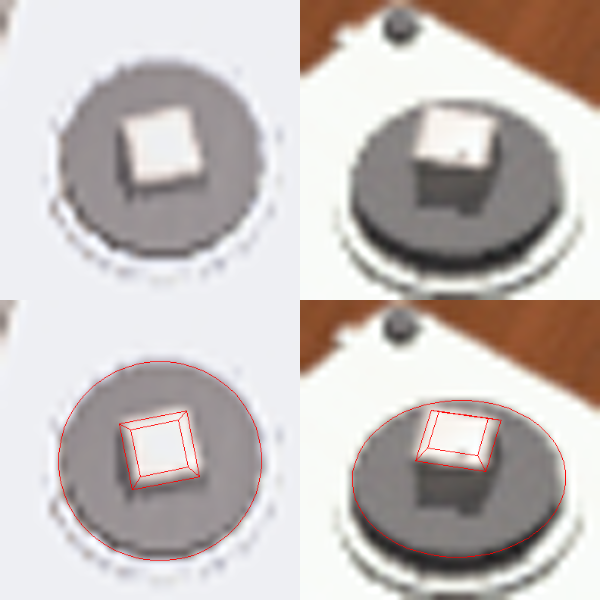

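```bash
python3 - <<'E'
from fit import *
for n in("top","side"):
    im=cv2.imread(f"pics/{n}0_raw.png"); u=proj(n,[.4977,-.060,.075])[0]; box=(int(u[0]-6),int(u[1]-6),13,13)
    for y in range(0,22,2):
        o=minimize(lambda p:resid(n,im,PLUG,(.4977+p[0]/1e3,-.06+p[1]/1e3,np.radians(y)),box),[0,0],method="Nelder-Mead",options=dict(initial_simplex=[[0,0],[2,0],[0,2]],xatol=.05))
        print(n,y,round(o.fun,2),o.x.round(1))
E
```

```text
top 0 10.47 [1.7 0.9]
top 2 9.8 [1.7 0.9]
top 4 9.36 [ 1.7 -2.8]
top 6 7.23 [1.  0.3]
top 8 6.64 [1.  0.3]
top 10 6.43 [ 1.  -0.1]
top 12 6.54 [1.  0.2]
top 14 6.86 [ 1.2 -0.3]
top 16 7.6 [ 1.3 -0.1]
top 18 8.18 [ 1. -0.]
top 20 9.24 [ 0.6 -0.2]
side 0 10.99 [ 0.4 -0.3]
side 2 10.61 [ 0.4 -0.5]
side 4 9.86 [ 0.7 -0.1]
side 6 9.43 [ 0.8 -0.5]
side 8 8.69 [ 0.7 -0.5]
side 10 8.5 [ 0.7 -0.2]
side 12 8.62 [ 1.2 -0.8]
side 14 8.6 [ 1.1 -0.1]
side 16 9.05 [ 1. -0.]
side 18 9.48 [0.9 0. ]
side 20 9.85 [0.7 0.4]
```

Emit:
{"op": "send_rows", "data": {
  "motion": [
    [[0.016, 0.038, 0.02, 4.3], [0.032, 0.075, 0.04, 8.6], [0.048, 0.113, 0.05, 12.9], [0.064, 0.15, 0.05, 17.2], [0.08, 0.188, 0.05, 21.5], [0.095, 0.226, 0.05, 25.9], [0.111, 0.263, 0.05, 30.2], [0.127, 0.301, 0.05, 34.5]]
  ],
  "grip": 0.075,
  "squeeze": 40
}}

```text
clock: 0.9
eef_pos: [0.3213, -0.2915, 0.2945]
orientation: [-0.0, 0.896, 0.444, -0.0]
force: [0.7, 0.3, -0.3]
grip_width: 0.0752
gripper_force: 0.0
```

Emit:
{"op": "send_rows", "data": {
  "motion": [
    [[0.018, 0.043, 0, 5], [0.036, 0.086, 0, 10], [0.054, 0.129, 0, 16], [0.072, 0.172, 0, 21], [0.092, 0.216, 0, 26], [0.111, 0.26, 0, 31.5], [0.13, 0.304, 0, 37], [0.147, 0.344, 0, 41.7]]
  ]
}}

```text
clock: 1.7
eef_pos: [0.4684, 0.053, 0.2947]
orientation: [0.0, 0.679, 0.735, 0.0]
force: [0.7, -0.6, -1.2]
grip_width: 0.075
gripper_force: 0.0
```

Emit:
{"op": "send_rows", "data": {
  "motion": [
    [[0.014, 0.035, 0, 3.3], [0.028, 0.07, 0, 6.6], [0.043, 0.105, 0, 9.8], [0.043, 0.105, -0.04, 9.8], [0.043, 0.105, -0.085, 9.8], [0.043, 0.105, -0.13, 9.8], [0.043, 0.105, -0.17, 9.8], [0.043, 0.105, -0.19, 9.8]]
  ]
}}

```text
clock: 2.5
eef_pos: [0.509, 0.155, 0.1009]
orientation: [-0.002, 0.615, 0.789, -0.002]
force: [-0.2, -0.2, 0.0]
grip_width: 0.0751
gripper_force: 0.0
```

Emit:
{"op": "send_rows", "data": {
  "motion": [
    [[0, 0, -0.02, 0], [0, 0, -0.04, 0], [0, 0, -0.055, 0], [0, 0, -0.064, 0], [0, 0, -0.067, 0], [0, 0, -0.067, 0], [0, 0, -0.067, 0], [0, 0, -0.067, 0]]
  ]
}}

```text
clock: 3.3
eef_pos: [0.5116, 0.1561, 0.0384]
orientation: [0.0, 0.615, 0.788, 0.001]
force: [0.1, -0.0, 0.5]
grip_width: 0.0749
gripper_force: 0.0
```

Emit:
{"op": "send_rows", "data": {
  "motion": [
    [[0, 0, 0, 0], [0, 0, 0, 0], [0, 0, 0, 0], [0, 0, 0, 0], [0, 0, 0, 0], [0, 0, 0, 0], [0, 0, 0, 0], [0, 0, 0, 0]]
  ],
  "grip": 0.0,
  "squeeze": 55
}}

```text
clock: 4.1
eef_pos: [0.5113, 0.156, 0.0378]
orientation: [0.0, 0.615, 0.789, 0.0]
force: [1.4, 0.0, 1.5]
grip_width: 0.0436
gripper_force: 55.0
```

Emit:
{"op": "send_rows", "data": {
  "motion": [
    [[0, 0, 0.01, 0], [0, 0, 0.03, 0], [0, 0, 0.05, 0], [0, 0, 0.07, 0], [0, 0, 0.09, 0], [0, 0, 0.1, 0], [0, 0, 0.1, 0], [0, 0, 0.1, 0]]
  ]
}}

```text
clock: 4.9
eef_pos: [0.5105, 0.1554, 0.1369]
orientation: [-0.0, 0.615, 0.788, -0.001]
force: [-0.6, -0.7, -7.2]
grip_width: 0.0437
gripper_force: 55.0
```

Emit:
{"op": "send_rows", "data": {
  "motion": [
    [[-0.002, -0.025, 0, -0.5], [-0.004, -0.06, 0, -1], [-0.006, -0.1, 0, -2], [-0.009, -0.14, 0, -3], [-0.011, -0.18, 0, -3.6], [-0.013, -0.204, 0, -3.6], [-0.013, -0.212, 0, -3.6], [-0.013, -0.212, 0, -3.6]]
  ]
}}

```text
clock: 5.7
eef_pos: [0.4974, -0.0572, 0.1367]
orientation: [-0.001, 0.64, 0.768, -0.0]
force: [-0.4, 1.3, -6.7]
grip_width: 0.0439
gripper_force: 55.0
```

```bash
python3 - <<'E'
from fit import *
s=ctrl.observe(); print(s["eef_pos"],s["orientation"])
z0=s["eef_pos"][2]-.0378
rows=[]
for n in("top","side"):
    im,d=snap(n,n+"1")
    u=proj(n,[s["eef_pos"][0],s["eef_pos"][1],z0])[0].astype(int); rows.append(cv2.resize(im[u[1]-30:u[1]+50,u[0]-45:u[0]+35],(400,400),interpolation=cv2.INTER_CUBIC)); print(u)
cv2.imwrite("pics/held.png",np.hstack(rows))
E
```

```text
[ 0.49738845 -0.05722924  0.13665425] [-7.61964058e-04  6.40392328e-01  7.68047424e-01 -4.90590029e-04]
[326 185]
[299 204]
```

View pics/held.png

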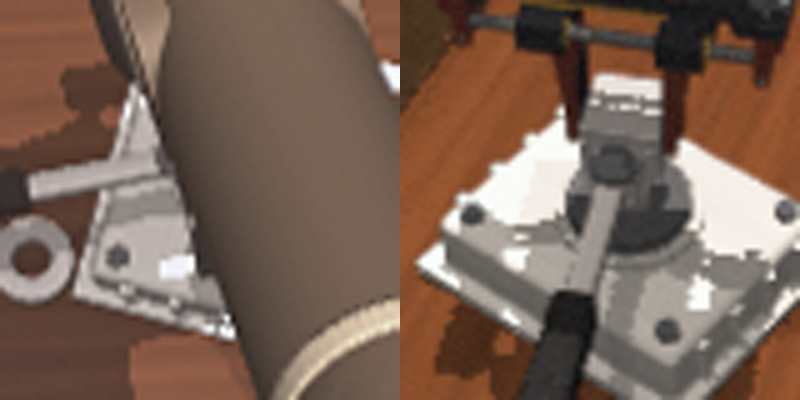

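The picture shows the head held level above the insert, with the shank pointing left and down in the side view (head ~(625,140) there). I'll lower it while watching the force.

Emit:
{"op": "send_rows", "data": {
  "motion": [
    [[0, 0, -0.004, 0], [0, 0, -0.008, 0], [0, 0, -0.012, 0], [0, 0, -0.015, 0], [0, 0, -0.017, 0], [0, 0, -0.019, 0], [0, 0, -0.021, 0], [0, 0, -0.021, 0]]
  ]
}}

```text
clock: 6.6
eef_pos: [0.4981, -0.0564, 0.1165]
orientation: [0.0, 0.64, 0.769, -0.0]
force: [0.2, -1.4, -6.2]
grip_width: 0.0442
gripper_force: 55.0
```

Emit:
{"op": "send_rows", "data": {
  "motion": [
    [[0, 0, -0.002, 0], [0, 0, -0.004, 0], [0, 0, -0.006, 0], [0, 0, -0.008, 0], [0, 0, -0.01, 0], [0, 0, -0.012, 0], [0, 0, -0.014, 0], [0, 0, -0.015, 0]]
  ]
}}

```text
clock: 7.4
eef_pos: [0.4981, -0.0564, 0.1015]
orientation: [0.0, 0.64, 0.769, -0.0]
force: [0.5, -3.9, -3.5]
grip_width: 0.0436
gripper_force: 55.0
```

Emit:
{"op": "send_rows", "data": {
  "motion": [
    [[0, -0.001, 0, 0], [0, -0.001, -0.001, 0], [0, -0.001, -0.002, 0], [0, -0.001, -0.002, 0], [0, -0.001, -0.002, 0], [0, -0.001, -0.002, 0], [0, -0.001, -0.002, 0], [0, -0.001, -0.002, 0]]
  ]
}}

```text
clock: 8.2
eef_pos: [0.498, -0.0568, 0.0997]
orientation: [-0.0, 0.639, 0.769, 0.0]
force: [-2.4, 0.9, -2.4]
grip_width: 0.0437
gripper_force: 55.0
```

Emit:
{"op": "send_rows", "data": {
  "motion": [
    [[0, 0, 0, 0], [0, 0, 0, 0], [0, 0, 0, 0], [0, 0, 0, 0], [0, 0, 0, 0], [0, 0, 0, 0], [0, 0, 0, 0], [0, 0, 0, 0]]
  ],
  "grip": 0.075
}}

```text
clock: 9.0
eef_pos: [0.4981, -0.0571, 0.0997]
orientation: [0.0, 0.639, 0.769, 0.0]
force: [-0.1, -0.4, 0.9]
grip_width: 0.0751
gripper_force: 0.0
```

Emit:
{"op": "send_rows", "data": {
  "motion": [
    [[0, 0, 0.02, 0], [0, 0, 0.05, 0], [0, 0, 0.085, 0], [-0.008, 0.04, 0.09, 0], [-0.016, 0.085, 0.09, 0], [-0.024, 0.13, 0.09, 0], [-0.032, 0.174, 0.09, 0], [-0.032, 0.174, 0.09, 0]]
  ]
}}

```text
clock: 9.8
eef_pos: [0.4646, 0.1234, 0.1904]
orientation: [-0.0, 0.636, 0.772, 0.001]
force: [0.4, -0.0, 0.5]
grip_width: 0.075
gripper_force: 0.0
```

```bash
python3 - <<'E'
from fit import *
s=ctrl.observe(); print(s["eef_pos"],s["orientation"])
im,d=snap("side","side2"); im2,d2=snap("top","top2")
for n,i in (("side",im),("top",im2)):
    for z in (.060,.062,.066,.074): fit([(n,i)],wr(z),(.4985,-.060),14,(10.,))
a=[]
for n,i in (("side",im),("top",im2)):
    u=proj(n,[.48,.03,.08])[0].astype(int); a.append(cv2.resize(i[u[1]-50:u[1]+50,u[0]-50:u[0]+50],(400,400),interpolation=cv2.INTER_CUBIC))
cv2.imwrite("pics/seat.png",np.hstack(a))
E
```

```text
[0.46459887 0.12336966 0.19043925] [-4.59699227e-04  6.36088476e-01  7.71614580e-01  1.47627856e-03]
side [(np.float64(18.58), np.float64(0.4818), np.float64(-0.0542), np.float64(18.5))]
side [(np.float64(18.56), np.float64(0.4813), np.float64(-0.0522), np.float64(15.4))]
side [(np.float64(18.79), np.float64(0.4806), np.float64(-0.0496), np.float64(19.7))]
side [(np.float64(19.38), np.float64(0.4639), np.float64(-0.026), np.float64(41.5))]
top [(np.float64(30.44), np.float64(0.4984), np.float64(-0.0598), np.float64(9.4))]
top [(np.float64(30.46), np.float64(0.4981), np.float64(-0.0597), np.float64(10.0))]
top [(np.float64(30.23), np.float64(0.4973), np.float64(-0.0597), np.float64(9.8))]
top [(np.float64(30.45), np.float64(0.4955), np.float64(-0.0599), np.float64(9.2))]
```

View pics/seat.png

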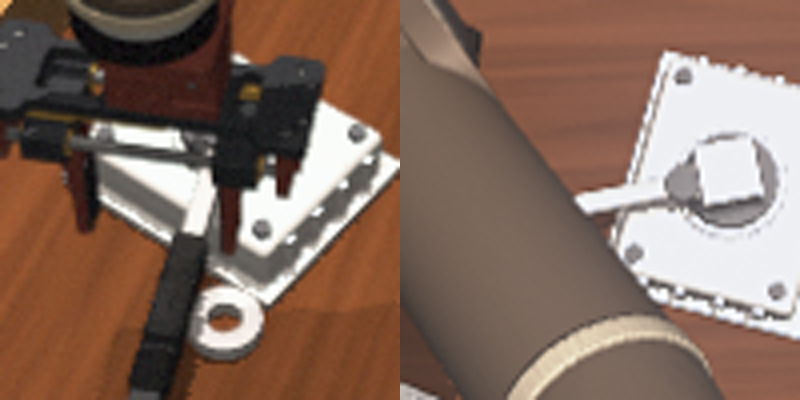

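The wrench is seated: the top view puts the head centred on the insert at right (735,172) and level, with the fit within 1 mm of the plug. The open fingers stand over the grip. Next I straddle the grip.

Emit:
{"op": "send_rows", "data": {
  "motion": [
    [[0, 0, -0.02, 0], [0, 0, -0.045, 0], [0, 0, -0.07, 0], [0, 0, -0.095, 0], [0, 0, -0.108, 0], [0, 0, -0.112, 0], [0, 0, -0.112, 0], [0, 0, -0.112, 0]]
  ],
  "grip": 0.06
}}

```text
clock: 10.7
eef_pos: [0.4668, 0.1168, 0.0785]
orientation: [0.0, 0.64, 0.769, 0.001]
force: [-0.2, -0.4, -0.6]
grip_width: 0.0602
gripper_force: 0.0
```

```bash
python3 - <<'E'
import numpy as np
def p(f): return .18*np.array([np.cos(np.radians(f)),np.sin(np.radians(f))])
for f in (98,96,94,92,90,88,86,84): print(f,((p(f)-p(100))*1e3).round(1))
for f in np.arange(84,30,-2.4): print("from",f.round(1),"half",((p(f-1.2)-p(f))*1e3).round(1),"full",((p(f-2.4)-p(f))*1e3).round(1))
E
```

```text
98 [6.2 1. ]
96 [12.4  1.7]
94 [18.7  2.3]
92 [25.   2.6]
90 [31.3  2.7]
88 [37.5  2.6]
86 [43.8  2.3]
84 [50.1  1.7]
from 84.0 half [ 3.7 -0.4] full [ 7.5 -0.9]
from 81.6 half [ 3.7 -0.6] full [ 7.4 -1.3]
from 79.2 half [ 3.7 -0.7] full [ 7.4 -1.6]
from 76.8 half [ 3.7 -0.9] full [ 7.3 -1.9]
from 74.4 half [ 3.6 -1.1] full [ 7.2 -2.2]
from 72.0 half [ 3.6 -1.2] full [ 7.1 -2.5]
from 69.6 half [ 3.5 -1.4] full [ 7.  -2.8]
from 67.2 half [ 3.5 -1.5] full [ 6.9 -3.1]
from 64.8 half [ 3.4 -1.6] full [ 6.8 -3.4]
from 62.4 half [ 3.3 -1.8] full [ 6.6 -3.6]
from 60.0 half [ 3.2 -1.9] full [ 6.4 -3.9]
from 57.6 half [ 3.2 -2.1] full [ 6.3 -4.2]
from 55.2 half [ 3.1 -2.2] full [ 6.1 -4.4]
from 52.8 half [ 3.  -2.3] full [ 5.9 -4.7]
from 50.4 half [ 2.9 -2.4] full [ 5.7 -4.9]
from 48.0 half [ 2.8 -2.6] full [ 5.5 -5.2]
from 45.6 half [ 2.7 -2.7] full [ 5.3 -5.4]
from 43.2 half [ 2.6 -2.8] full [ 5.  -5.6]
from 40.8 half [ 2.4 -2.9] full [ 4.8 -5.8]
from 38.4 half [ 2.3 -3. ] full [ 4.6 -6. ]
from 36.0 half [ 2.2 -3.1] full [ 4.3 -6.2]
from 33.6 half [ 2.1 -3.2] full [ 4.  -6.4]
from 31.2 half [ 1.9 -3.2] full [ 3.8 -6.5]
```

Emit:
{"op": "send_rows", "data": {
  "motion": [
    [[0.006, 0.001, 0, -2], [0.0125, 0.002, 0, -4], [0.0185, 0.0025, 0, -6], [0.025, 0.0025, 0, -8], [0.031, 0.0025, 0, -10], [0.0375, 0.0025, 0, -12], [0.044, 0.0025, 0, -14], [0.044, 0.0025, 0, -14]]
  ]
}}

```text
clock: 11.5
eef_pos: [0.5106, 0.1192, 0.0775]
orientation: [-0.0, 0.729, 0.684, -0.0]
force: [-1.0, -0.0, 1.0]
grip_width: 0.0599
gripper_force: 0.5
```

Emit:
{"op": "send_rows", "data": {
  "motion": [
    [[0.003, 0, 0, -1], [0.006, -0.0005, 0, -2], [0.009, -0.001, 0, -3], [0.012, -0.001, 0, -4], [0.014, -0.0015, 0, -4.4], [0.014, -0.0015, 0, -4.4], [0.014, -0.0015, 0, -4.4], [0.014, -0.0015, 0, -4.4]]
  ]
}}

```text
clock: 12.3
eef_pos: [0.5243, 0.118, 0.0778]
orientation: [0.0, 0.754, 0.657, 0.0]
force: [-1.2, -0.1, 0.2]
grip_width: 0.0604
gripper_force: 0.6
```

Emit:
{"op": "send_rows", "data": {
  "motion": [
    [[0.0015, -0.0003, 0, -0.5], [0.003, -0.0005, 0, -1], [0.0045, -0.0008, 0, -1.5], [0.006, -0.001, 0, -2], [0.0074, -0.0013, 0, -2.4], [0.0074, -0.0013, 0, -2.4], [0.0074, -0.0013, 0, -2.4], [0.0074, -0.0013, 0, -2.4]]
  ]
}}

```text
clock: 13.1
eef_pos: [0.5317, 0.1167, 0.0778]
orientation: [0.0, 0.768, 0.641, 0.0]
force: [-1.0, 1.5, -0.9]
grip_width: 0.0602
gripper_force: 0.9
```

Emit:
{"op": "send_rows", "data": {
  "motion": [
    [[0.0015, -0.0003, 0, -0.5], [0.003, -0.0006, 0, -1], [0.0045, -0.001, 0, -1.5], [0.006, -0.0013, 0, -2], [0.0074, -0.0016, 0, -2.4], [0.0074, -0.0016, 0, -2.4], [0.0074, -0.0016, 0, -2.4], [0.0074, -0.0016, 0, -2.4]]
  ]
}}

```text
clock: 13.9
eef_pos: [0.539, 0.1149, 0.0777]
orientation: [0.0, 0.781, 0.625, 0.0]
force: [-1.5, 1.5, -0.0]
grip_width: 0.0598
gripper_force: 0.8
```

Emit:
{"op": "send_rows", "data": {
  "motion": [
    [[0.0015, -0.0004, 0, -0.5], [0.003, -0.0008, 0, -1], [0.0045, -0.0012, 0, -1.5], [0.006, -0.0016, 0, -2], [0.0073, -0.0019, 0, -2.4], [0.0073, -0.0019, 0, -2.4], [0.0073, -0.0019, 0, -2.4], [0.0073, -0.0019, 0, -2.4]]
  ]
}}

```text
clock: 14.7
eef_pos: [0.5464, 0.1131, 0.0777]
orientation: [0.0, 0.794, 0.608, 0.0]
force: [-2.3, 1.5, 0.4]
grip_width: 0.0599
gripper_force: 0.9
```

Emit:
{"op": "send_rows", "data": {
  "motion": [
    [[0.0015, -0.0004, 0, -0.5], [0.003, -0.0009, 0, -1], [0.0045, -0.0013, 0, -1.5], [0.006, -0.0018, 0, -2], [0.0072, -0.0022, 0, -2.4], [0.0072, -0.0022, 0, -2.4], [0.0072, -0.0022, 0, -2.4], [0.0072, -0.0022, 0, -2.4]]
  ]
}}

```text
clock: 15.5
eef_pos: [0.5535, 0.1108, 0.0777]
orientation: [0.0, 0.806, 0.591, 0.0]
force: [-1.0, 3.1, -0.5]
grip_width: 0.0597
gripper_force: 0.9
```

Emit:
{"op": "send_rows", "data": {
  "motion": [
    [[0.0015, -0.0005, 0, -0.5], [0.003, -0.001, 0, -1], [0.0045, -0.0015, 0, -1.5], [0.006, -0.002, 0, -2], [0.0071, -0.0025, 0, -2.4], [0.0071, -0.0025, 0, -2.4], [0.0071, -0.0025, 0, -2.4], [0.0071, -0.0025, 0, -2.4]]
  ]
}}

```text
clock: 16.3
eef_pos: [0.5606, 0.1084, 0.0777]
orientation: [0.0, 0.819, 0.574, 0.0]
force: [-2.1, 0.9, 0.1]
grip_width: 0.0599
gripper_force: 0.9
```

Emit:
{"op": "send_rows", "data": {
  "motion": [
    [[0.0015, -0.0006, 0, -0.5], [0.003, -0.0012, 0, -1], [0.0045, -0.0018, 0, -1.5], [0.006, -0.0024, 0, -2], [0.007, -0.0028, 0, -2.4], [0.007, -0.0028, 0, -2.4], [0.007, -0.0028, 0, -2.4], [0.007, -0.0028, 0, -2.4]]
  ]
}}

```text
clock: 17.1
eef_pos: [0.5676, 0.1055, 0.0777]
orientation: [0.0, 0.831, 0.557, 0.0]
force: [-2.5, 2.4, -0.7]
grip_width: 0.0603
gripper_force: 0.9
```

Emit:
{"op": "send_rows", "data": {
  "motion": [
    [[0.0015, -0.0007, 0, -0.5], [0.003, -0.0014, 0, -1], [0.0045, -0.002, 0, -1.5], [0.006, -0.0027, 0, -2], [0.0069, -0.0031, 0, -2.4], [0.0069, -0.0031, 0, -2.4], [0.0069, -0.0031, 0, -2.4], [0.0069, -0.0031, 0, -2.4]]
  ]
}}

```text
clock: 17.9
eef_pos: [0.5736, 0.1027, 0.0774]
orientation: [-0.0, 0.842, 0.539, -0.001]
force: [-5.2, 2.9, 0.5]
grip_width: 0.0598
gripper_force: 2.8
```

Loading up, with about 6 N and roughly 1 mm of lag. I'll take smaller steps from here.

Emit:
{"op": "send_rows", "data": {
  "motion": [
    [[0.0005, -0.0002, 0, -0.2], [0.001, -0.0005, 0, -0.4], [0.0015, -0.0008, 0, -0.6], [0.002, -0.001, 0, -0.8], [0.0025, -0.0013, 0, -1], [0.003, -0.0015, 0, -1.1], [0.0034, -0.0016, 0, -1.2], [0.0034, -0.0016, 0, -1.2]]
  ]
}}

```text
clock: 18.7
eef_pos: [0.5761, 0.1014, 0.0771]
orientation: [-0.001, 0.848, 0.531, -0.001]
force: [-6.7, 3.8, 1.2]
grip_width: 0.0602
gripper_force: 4.0
```

Emit:
{"op": "send_rows", "data": {
  "motion": [
    [[0.0003, -0.0001, 0, -0.1], [0.0006, -0.0003, 0, -0.2], [0.001, -0.0005, 0, -0.3], [0.0013, -0.0007, 0, -0.4], [0.0016, -0.0008, 0, -0.5], [0.002, -0.001, 0, -0.6], [0.002, -0.001, 0, -0.6], [0.002, -0.001, 0, -0.6]]
  ]
}}

```text
clock: 19.5
eef_pos: [0.5781, 0.1006, 0.0771]
orientation: [-0.001, 0.85, 0.526, -0.001]
force: [-7.5, 4.2, 0.8]
grip_width: 0.06
gripper_force: 4.0
```

Emit:
{"op": "send_rows", "data": {
  "motion": [
    [[0.0003, -0.0001, 0, -0.1], [0.0006, -0.0003, 0, -0.2], [0.001, -0.0005, 0, -0.3], [0.0013, -0.0007, 0, -0.4], [0.0016, -0.0008, 0, -0.5], [0.002, -0.001, 0, -0.6], [0.002, -0.001, 0, -0.6], [0.002, -0.001, 0, -0.6]]
  ]
}}

```text
clock: 20.3
eef_pos: [0.5803, 0.0995, 0.0772]
orientation: [-0.001, 0.853, 0.522, -0.001]
force: [-6.9, 3.9, 0.5]
grip_width: 0.0604
gripper_force: 3.8
```

Emit:
{"op": "send_rows", "data": {
  "motion": [
    [[0.0005, -0.0003, 0, -0.2], [0.001, -0.0005, 0, -0.4], [0.0015, -0.0008, 0, -0.6], [0.002, -0.001, 0, -0.8], [0.0025, -0.0013, 0, -1], [0.003, -0.0015, 0, -1.2], [0.003, -0.0015, 0, -1.2], [0.003, -0.0015, 0, -1.2]]
  ]
}}

```text
clock: 21.1
eef_pos: [0.5835, 0.0979, 0.0772]
orientation: [-0.001, 0.858, 0.513, -0.001]
force: [-6.9, 3.8, 0.8]
grip_width: 0.0602
gripper_force: 3.4
```

Emit:
{"op": "send_rows", "data": {
  "motion": [
    [[0.0005, -0.0003, 0, -0.2], [0.001, -0.0005, 0, -0.4], [0.0015, -0.0008, 0, -0.6], [0.002, -0.001, 0, -0.8], [0.0025, -0.0013, 0, -1], [0.003, -0.0015, 0, -1.2], [0.003, -0.0015, 0, -1.2], [0.003, -0.0015, 0, -1.2]]
  ]
}}

```text
clock: 21.9
eef_pos: [0.5868, 0.0962, 0.0773]
orientation: [-0.0, 0.864, 0.504, -0.001]
force: [-5.0, 2.5, 0.2]
grip_width: 0.06
gripper_force: 3.0
```

```bash
python3 - <<'E'
from fit import *
s=ctrl.observe(); print(s["eef_pos"],s["force"])
a=[]
for n in ("side","top"):
    i,d=snap(n,n+"3"); fit([(n,i)],wr(.062),(.498,-.060),14,(-35.,-25.,-15))
    u=proj(n,[.54,.03,.08])[0].astype(int); a.append(cv2.resize(i[u[1]-50:u[1]+50,u[0]-50:u[0]+50],(400,400),interpolation=cv2.INTER_CUBIC)); print(u)
cv2.imwrite("pics/bend.png",np.hstack(a))
E
```

```text
[0.58678576 0.09617286 0.07727413] [-4.97758884  2.45587126  0.22458091]
side [(np.float64(30.01), np.float64(0.4991), np.float64(-0.0609), np.float64(-19.9)), (np.float64(30.04), np.float64(0.4991), np.float64(-0.0606), np.float64(-19.2)), (np.float64(30.2), np.float64(0.4988), np.float64(-0.0612), np.float64(-21.8))]
[271 227]
top [(np.float64(19.19), np.float64(0.5245), np.float64(-0.0829), np.float64(25.9)), (np.float64(19.63), np.float64(0.5198), np.float64(-0.0818), np.float64(24.6)), (np.float64(22.08), np.float64(0.5286), np.float64(-0.0777), np.float64(-49.5))]
[296 173]
```

View pics/bend.png

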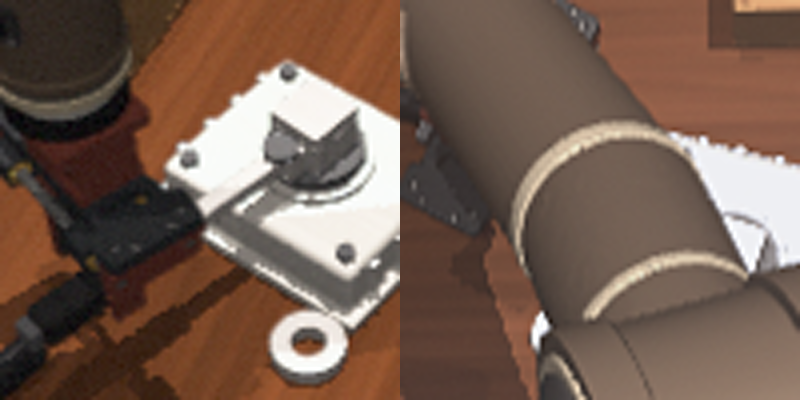

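The force dropped from 8.6 N to 5.6 N while I kept advancing, and in the side view the handle is bent relative to the head (head yaw about 70°, handle about 66°). That is the click. The wrench is still seated, so I ease back.

Emit:
{"op": "send_rows", "data": {
  "motion": [
    [[-0.002, 0.001, 0, 0.7], [-0.004, 0.002, 0, 1.4], [-0.007, 0.0035, 0, 2.5], [-0.01, 0.005, 0, 3.6], [-0.013, 0.0065, 0, 4.7], [-0.017, 0.008, 0, 6], [-0.022, 0.0105, 0, 7.8], [-0.027, 0.0125, 0, 9.6]]
  ]
}}

```text
clock: 22.8
eef_pos: [0.5611, 0.108, 0.0779]
orientation: [0.0, 0.818, 0.575, 0.0]
force: [0.6, 0.3, -0.3]
grip_width: 0.0601
gripper_force: 0.0
```

Emit:
{"op": "send_rows", "data": {
  "motion": [
    [[0, 0, 0, 0], [0, 0, 0, 0], [0, 0, 0, 0], [0, 0, 0.02, 0], [0, 0, 0.05, 0], [0, 0, 0.09, 0], [0, 0, 0.13, 0], [0, 0, 0.15, 0]]
  ]
}}

```text
clock: 23.6
eef_pos: [0.5621, 0.1088, 0.2313]
orientation: [0.001, 0.819, 0.574, 0.002]
force: [-0.1, 0.2, -0.0]
grip_width: 0.0603
gripper_force: 0.0
```

Clear of the wrench. I'll draw back out of the camera's view and look once more.

Emit:
{"op": "send_rows", "data": {
  "motion": [
    [[-0.02, 0.03, 0.02, 0], [-0.04, 0.07, 0.03, 0], [-0.06, 0.11, 0.03, 0], [-0.08, 0.15, 0.03, 0], [-0.1, 0.19, 0.03, 0], [-0.12, 0.22, 0.03, 0], [-0.12, 0.22, 0.03, 0], [-0.12, 0.22, 0.03, 0]]
  ]
}}

```text
clock: 24.4
eef_pos: [0.4406, 0.3288, 0.2577]
orientation: [0.0, 0.818, 0.575, 0.0]
force: [0.4, -0.6, -0.2]
grip_width: 0.0597
gripper_force: 0.0
```

```bash
python3 - <<'E'
from fit import *
a=[]
for n in ("side","top"):
    i,d=snap(n,n+"4"); fit([(n,i)],wr(.062),(.498,-.060),14,(-30.,-20.,-10))
    u=proj(n,[.52,.02,.08])[0].astype(int); a.append(cv2.resize(i[u[1]-50:u[1]+50,u[0]-50:u[0]+50],(400,400),interpolation=cv2.INTER_CUBIC))
cv2.imwrite("pics/end.png",np.hstack(a)); s=ctrl.observe(); print(s["eef_pos"],s["force"])
E
```

```text
side [(np.float64(30.33), np.float64(0.499), np.float64(-0.0607), np.float64(-17.8)), (np.float64(30.35), np.float64(0.4988), np.float64(-0.0608), np.float64(-17.6)), (np.float64(30.43), np.float64(0.499), np.float64(-0.0607), np.float64(-17.9))]
top [(np.float64(30.09), np.float64(0.4986), np.float64(-0.0611), np.float64(-16.9)), (np.float64(30.09), np.float64(0.4987), np.float64(-0.0611), np.float64(-16.9)), (np.float64(30.19), np.float64(0.4985), np.float64(-0.061), np.float64(-17.9))]
[0.4418017  0.32712048 0.25746576] [ 0.03293393 -0.31258328 -0.25970223]
```

View pics/end.png

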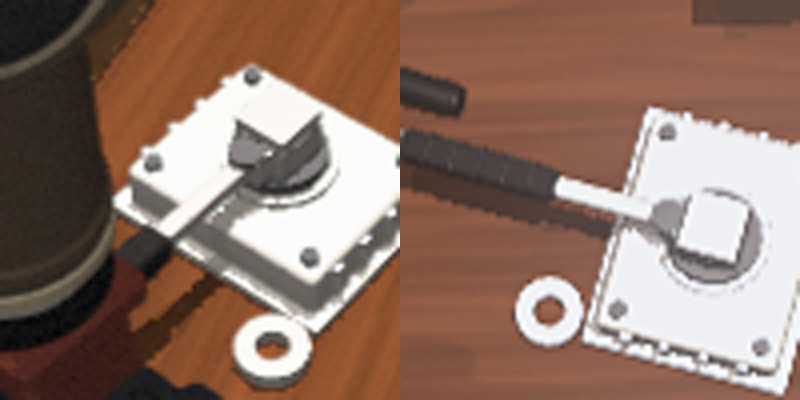

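The final look shows the wrench seated and level (head at right panel (715,228)) with its handle straight. The bearing and screwdriver look undisturbed and the hand is clear. I hand in.

```bash
python3 -c "
from rig import ctrl
print(ctrl.sign_off())"
```

```text
the job is handed in; nothing more can be done
None
```

The job is handed in: the wrench clicked once and sits seated on the tight plug with its handle straight; the bearing and screwdriver look undisturbed, and I did not re-check the other bystanders. The sign-off returned no verdict.

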